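# Clamp a bar in the guarded drilling fixture

### The job

Get the bar ready for drilling: with a fingertip, push the long aluminium bar along its guide until its end meets the steel stop inside the guard, then reach down through the window in the guard's top and press the hold-down lever until its rubber foot bears on the bar. Do not touch the guard, do not lift the bar, leave the other things on the bench where they are, and withdraw.

Things in the scene. Friction and masses are not known exactly. Their poses are not given: they have to be found in the camera images.
- fixture: Dark iron base plate 12 mm thick, bolted down; spans x -115..115, y -100..260 mm about its origin, which is on the bench straight below the lever's rubber foot. Two rails along y, tops 22 mm above the bench, inner faces x = +-19.5 mm, y -50..230, guide the bar. Steel end stop under the guard, face at y = -30 mm: push the bar towards -y. Turned up to 0.3 rad.
- guard: Grey guard fixed on the fixture, same axes: 4 mm top plate with a window 110 (x) x 100 mm (y), on corner posts with wires. Origin: window centre on the plate's upper face, 125 mm above the bench, at x -40, y 0 of the fixture. Plate spans x -75..125, y -75..75 mm from this origin. Its +y side is open below 90 mm above the bench; there the bar enters.
- lever (a joint): Hold-down lever angle (rad): 0 raised, grows as pressed down; 0 to 0.08 at the start. The foot meets the bar at about 0.43; with no bar it would run on to 0.55. Stiff hinge: needs about 5 N at the pad and stays where it is left.
- lever_pad (a point): Centre of the upper face of the lever's pad, a black disc of 36 mm diameter seen through the window, about 8 mm below the guard's top when raised. A steel arm runs 97 mm from it to the hinge at fixture x 52, y 0, 85 mm above the bench. Pressed, the pad goes nearly straight down by about 42 mm, to 80 mm above the bench at fixture x about -45 mm.
- bar_center (a point): Centre of the long aluminium bar, 36 x 180 x 36 mm, 0.6 kg, loose in the guide, length (own y) along the fixture's y. Underside 12, top 48 mm above the bench. Starts 50 to 90 mm short of the stop; against the stop this centre is at fixture y = 60 mm and the outer end at y = 150, 75 mm outside the guard. Slides with 2 to 7 N.
- jar: Bystander: glass screw jar with a steel lid, diameter 64, height 85 mm; origin under its centre.
- offcut: Bystander: short aluminium offcut 36 x 70 x 36 mm lying on the bench; origin under its centre.
- can: Bystander: red can, diameter 60, height 110 mm; origin under its centre.
- screwdriver: Bystander: screwdriver 200 mm long lying on the bench; origin under its middle.
Mind the look-alikes: they are no part of the job. There is more than one size of the part that bears bar_center; the job needs the smaller.

How it is judged:
By the outcome, as a careful person would: the job done as asked, in the order asked, and still so for the second after the job is handed in, with the robot touching nothing.
It also fails if it takes over 48 s, if anything falls off the work surface, if the arm or the gripper's body presses on something with over 40 N, if the wrist force passes 120 N, or if a joint passes its speed limit or range.

### The arm

A 6-joint arm with a two-finger parallel gripper is mounted at the origin on the work surface. World frame = base frame: x ahead of the robot, y to its left, z up, the work surface at z = 0. Lengths are in m, angles in rad, forces in N, time in s.
With the tool pointing down it reaches from about 0.375 to 0.9 m from the base axis. Payload 3.1 kg.
Tool frame: the origin (TCP) lies between the finger pads; the fingertips stand 8 mm ahead of it and the grasp point (between the pads) lies 11 mm behind it; z points along the fingers, y is the line along which they close (so a half turn about z gives the same grasp; the last joint's range is limited). The gripper opens to 85 mm and grips with 20 to 120 N. Pads are 22 mm wide; open, the fingers measure 114 mm over their backs; the gripper's body (76 mm by 85 mm) begins 54 mm behind the grasp point. The pads swing forward as they close: fully open they stand 13 mm farther back than shut.
Start: joints at [1.153, 0.527, 1.433, -0, 1.181, -0.178], TCP at [0.148, 0.607, 0.239] pointing down, gripper open.
Joint ranges: [-3.08, 3.08], [-0.75, 2.2], [0.22, 2.44], [-1.43, 4.57], [0, 2.65], [-2.85, 2.85]. Speed limits (rad/s): [2.79, 2.79, 3.14, 3.14, 3.14, 3.14].

### API

Orientations are given as a unit quaternion [x, y, z, w].
In Python, from station import readout, cams, sign_off gives the robot as it stands.
- The arm moves only by the tool send_rows, never from a script. Its argument "commands" is text: rows parted by semicolons, each of 5 numbers parted by spaces: the finger opening in mm, from 0 to 85.4, then the shift along the tool's x, y, z each as a share of 0.02 m, from -1 to 1, then the turn about the tool's z as a share of 4 degrees, from -1 to 1. In form: grip dx dy dz spin; .... A call has 1 to 20 rows; each row shifts and turns the commanded pose from where the row before left it, along the tool's axes as they then stand; what a row does not reach is not made up. A row lasts 1/12 s, in which the tool goes at most 41.7 mm and 7.16 degrees, less where a joint would pass 70% of its speed; a pose out of reach is approached as far as the arm can. A call with a number of a shift or a turn outside -1 to 1 is refused whole. A call with a gripper value outside its range is refused whole. The fingers move at their own pace and stop on an object; "grip_force" is the grip in N (left out, the last holds). Time passes only in rows, so rows that do not move let the fingers close. It gives the time, the measured TCP pose, the force, the opening and the grip force at its end, in the units of the state.
- readout.sense(): the state, without advancing time (a new reading comes with each control period).
- cams.snapshot(name): name is "side" or "top"; returns a dict with "pixels" (480x640x3 uint8, red, green, blue), "intrinsics" (3x3 intrinsics, pixels), "eye" and "rotation" of the camera in the world. Camera axes: x right, y down, z forward; pixel columns grow to the right and rows downward; lengths in m; the calibration is good to about 2 mm. A picture is of the moment at which its call begins. There is no depth.
- sign_off(): hands the job in; it is judged then, once.
The state is a dict: "t": time; "q": joint angles; "qd": joint speeds; "tau": joint torques, N m; "tcp_pos": TCP position; "tool_rot": TCP orientation; "force": force on the tool from outside, world axes, zero at the start; "ft_torque": the same for the moment, N m; "finger_gap": opening from 0.0 (shut) to 1.0 (fully open); "gripper_force": force on a finger pad.
Only numpy, scipy, OpenCV 4.12 (cv2) and the standard library are available. Lean on these libraries where they do the work, as an engineer would, in place of code of your own. Each camera call takes 0.05 s, during which the arm holds its last target. There are 200 camera calls.

## Working session

There is one attempt and no reset: what is moved stays moved. The work goes in short steps, Python scripts to look and compute and a tool call to move; the robot and the scene stay as the last step left them, time stands still between calls to the robot, and variables do not carry over. Pictures are saved under pics/ and viewed, at most 10 in all, crops included, and the job is handed in when it is done.

Besides the shell and the picture viewer there is one more tool, called after "Request:" as name(argument=value, ...) on one line, values as JSON. send_rows: Moves the arm, as the interface text tells. Its arguments: {"type":"object","properties":{"commands":{"type":"string"},"grip_force":{"type":"number"}},"required":["commands"]}

```bash
mkdir -p pics; python3 - <<'E'
from station import readout,cams
import cv2,pickle
s=readout.sense();print(s['t'],s['tcp_pos'],s['tool_rot'],s['finger_gap'],s['force'])
for n in('top','side'):
    d=cams.snapshot(n);pickle.dump(d,open(n+'0.pkl','wb'))
    cv2.imwrite(f'pics/{n}0.png',d['pixels'][:,:,::-1]);print(n,d['intrinsics'].tolist(),d['eye'],d['rotation'].tolist())
E
```

```text
0.0 [0.14752167 0.60661091 0.23830882] [ 1.19119476e-01  9.92879299e-01 -1.07001078e-03 -3.19654755e-04] 0.9969386750557617 [0.45788209 0.26095325 0.7901732 ]
top [[446.4478681891328, 0.0, 321.20261519412475], [0.0, 446.4478681891328, 234.83711706463785], [0.0, 0.0, 1.0]] [0.2279584  0.0078724  1.16387916] [0.7136426180906025, -0.6953508466786661, 0.06277217687999674, -0.057105756958462095]
side [[528.106445233195, 0.0, 321.6661278651008], [0.0, 528.106445233195, 243.4826906850862], [0.0, 0.0, 1.0]] [-0.40072957 -0.89847759  1.04468133] [0.8344242795063868, -0.3253232038608095, 0.1641851850044979, -0.4134539391818927]
```

View pics/top0.png

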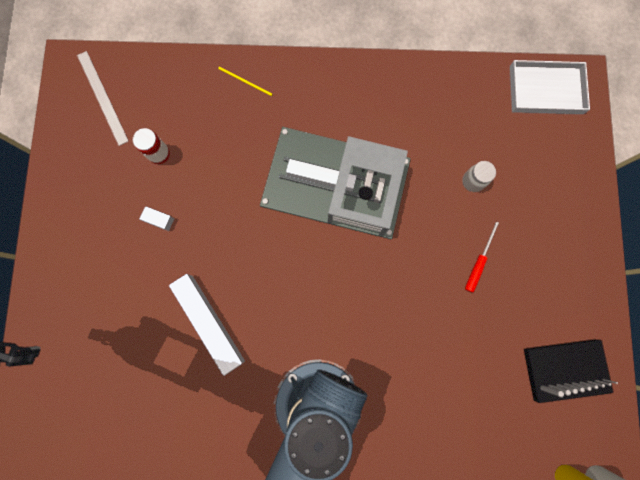

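View pics/side0.png

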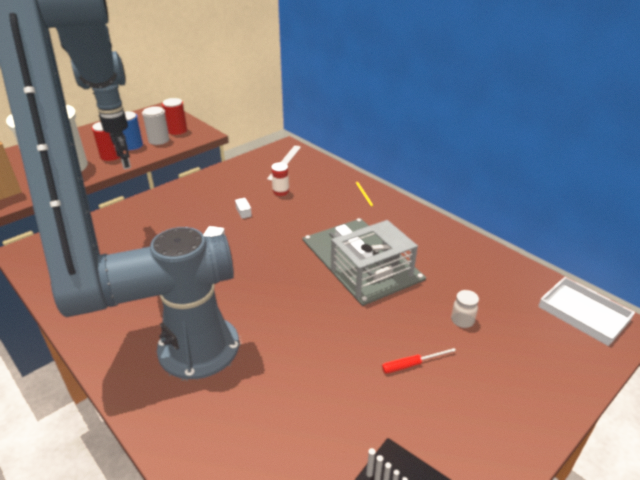

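Top view: the fixture is at about (335,183) and its guard at (370,187). The bar in the guide is at (312,172). A larger loose bar lies at (205,325) as the look-alike. I'll enlarge the fixture.

```bash
python3 - <<'E'
import cv2,pickle
d=pickle.load(open('top0.pkl','rb'))['pixels'][:,:,::-1]
cv2.imwrite('pics/c1.png',cv2.resize(d[120:245,255:415],(800,625),interpolation=cv2.INTER_CUBIC)[:600])
d=pickle.load(open('side0.pkl','rb'))['pixels'][:,:,::-1]
cv2.imwrite('pics/c2.png',cv2.resize(d[210:310,295:435],(784,560),interpolation=cv2.INTER_CUBIC))
E
```

```text
(no output)
```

View pics/c1.png

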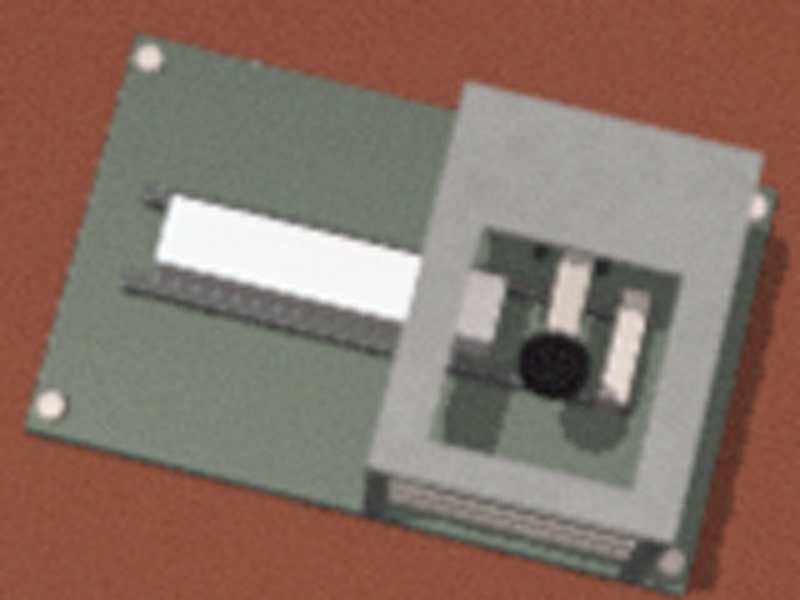

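View pics/c2.png

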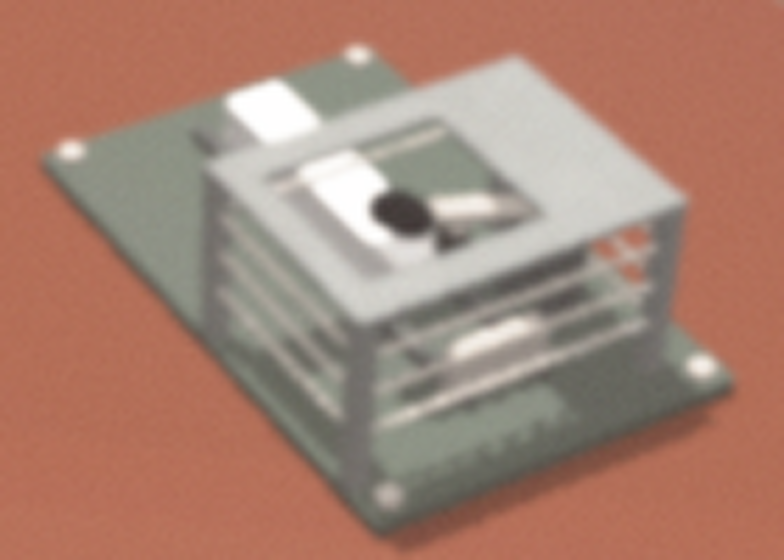

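The crops show the guard plate corners, window, base corners, pad (top crop (553,365), side crop (402,212)) and the bar's outer end (top crop (172,193)–(157,262)). I'll fit the fixture pose from both views.

```bash
cat > h.py <<'E'
import numpy as np,pickle,cv2
from scipy.spatial.transform import Rotation as R
from scipy.optimize import least_squares
def proj(d,P):
    c=R.from_quat(d['rotation']).inv().apply(np.atleast_2d(P)-d['eye']); p=c@np.asarray(d['intrinsics']).T; return p[:,:2]/p[:,2:]
def ray(d,uv,z):
    v=R.from_quat(d['rotation']).apply(np.linalg.inv(d['intrinsics'])@[*uv,1]); e=np.asarray(d['eye']); return e+v*(z-e[2])/v[2]
def W(p,L):
    L=np.atleast_2d(L)/1000.; c,s=np.cos(p[2]),np.sin(p[2]); return np.c_[p[0]+c*L[:,0]-s*L[:,1],p[1]+s*L[:,0]+c*L[:,1],L[:,2]]
def inv(p,w):
    c,s=np.cos(p[2]),np.sin(p[2]); a,b=w[0]-p[0],w[1]-p[1]; return np.array([c*a+s*b,-s*a+c*b,w[2]])*1000
E
python3 - <<'E'
from h import *
T=pickle.load(open('top0.pkl','rb'));S=pickle.load(open('side0.pkl','rb'))
ct=lambda a:(np.array(a,float)+.5)/5-.5+[255,120]
cs=lambda a:(np.array(a,float)+.5)/5.6-.5+[295,210]
G=[(85,75,125),(85,-75,125),(-115,-75,125),(-115,75,125)]
Wn=[(15,50,125),(15,-50,125),(-95,50,125)]
B=[(115,260,12),(-115,260,12),(-115,-100,12),(115,-100,12)]
tl=G+Wn+B; tu=ct([(465,82),(763,155),(672,540),(370,470),(487,228),(683,272),(432,440),(138,36),(28,430),(688,594),(775,190)])
sl=[G[3],G[2],G[1],G[0],B[1],B[2],B[3]]; su=cs([(207,165),(360,320),(688,203),(520,55),(42,158),(380,540),(735,385)])
f=lambda p:np.r_[(proj(T,W(p,tl))-tu).ravel(),(proj(S,W(p,sl))-su).ravel()]
best=min((least_squares(f,[.6,0,a],loss='soft_l1') for a in (0,1.57,3.1,-1.57)),key=lambda r:r.cost)
p=best.x;print(p,best.cost);print(f(p).reshape(-1,2).round(1).tolist())
np.save('p.npy',p)
for f_,l in((ct,(172,193)),(ct,(157,262))):print('bar',inv(p,ray(T,ct(l),.048)))
# pad triangulation
q=least_squares(lambda P:np.r_[(proj(T,P)-ct((553,365))).ravel(),(proj(S,P)-cs((402,212))).ravel()],[.6,0,.11]);print('pad',q.x,inv(p,q.x),q.cost)
print('ax',np.cos(p[2]),np.sin(p[2]));print('outer',W(p,[(0,230,40),(0,260,40),(0,150,40),(-42,0,117)]))
from station import readout
print(R.from_quat(readout.sense()['tool_rot']).as_matrix().round(3))
E
```

```text
[ 0.55482109 -0.11259862 -0.22039977] 6.184124523272403
[[0.5, -0.0], [0.5, -0.3], [0.9, 0.7], [-0.1, -0.5], [-0.6, -0.3], [0.3, 0.6], [-0.3, 0.1], [-0.3, -0.8], [-0.7, 0.0], [0.0, 0.1], [1.0, -0.5], [-0.7, 0.3], [0.3, 1.3], [0.0, 0.0], [-0.6, 0.6], [-0.7, -0.1], [-0.3, -2.2], [0.5, -1.1]]
bar [ 19.19750881 212.39204876  48.        ]
bar [-18.9401401  210.39121141  48.        ]
pad [ 0.51493186 -0.10271244  0.11621991] [-41.08563317   0.92646328 116.21990788] 0.13335350266907978
ax 0.9758101295267677 -0.2186197409040474
outer [[ 0.60510363  0.11183771  0.04      ]
 [ 0.61166223  0.14111201  0.04      ]
 [ 0.58761405  0.0337729   0.04      ]
 [ 0.51383707 -0.10341659  0.117     ]]
[[-0.972  0.236 -0.001]
 [ 0.236  0.972 -0.002]
 [ 0.    -0.002 -1.   ]]
```

Request:
send_rows(commands="0 -0.5 -0.3 0 -0.25;0 -1 -0.65 0 0;0 -1 -0.65 0 0;0 -1 -0.65 0 0;0 -1 -0.65 0 0;0 -1 -0.65 0 0;0 -1 -0.65 0 0;0 -1 -0.65 0 0;0 -1 -0.65 0 0;0 -1 -0.65 0 0;0 -1 -0.65 0 0;0 -1 -0.65 0 0;0 -1 -0.65 0 0;0 -1 -0.65 0 0;0 -1 -0.65 0 0;0 -1 -0.65 0 0;0 -1 -0.65 0 0;0 -1 -0.65 0 0;0 -1 -0.65 0 0;0 -1 -0.65 0 0", grip_force=30)

```text
t: 1.77
tcp_pos: [0.473, 0.2736, 0.239]
tool_rot: [0.111, 0.994, -0.0, -0.0]
force: [-0.1, 0.6, -1.0]
finger_gap: 0.004
gripper_force: 0.0
```

Request:
send_rows(commands="0 -1 -0.65 0 0;0 -1 -0.65 0 0;0 -1 -0.65 0 0;0 -1 -0.65 0 0;0 -1 -0.65 0 0;0 -1 -0.65 0 0;0 -1 -0.65 0 0;0 -1 -0.65 0 0;0 0 0 0 0;0 0 0 0 0;0 0 0 0 0")

```text
t: 2.68
tcp_pos: [0.6049, 0.1383, 0.2387]
tool_rot: [0.111, 0.994, 0.0, -0.001]
force: [0.3, 0.5, 0.3]
finger_gap: 0.006
gripper_force: 0.0
```

```bash
cat > st.py <<'E'
from h import *
from station import readout
p=np.load('p.npy');s=readout.sense();M=R.from_quat(s['tool_rot']).as_matrix()
c,sn=np.cos(p[2]),np.sin(p[2])
F=s['force'];print('t',s['t'],'fix mm',inv(p,s['tcp_pos']).round(1),'gap',s['finger_gap'],'Ffix',(c*F[0]+sn*F[1]).round(2),(-sn*F[0]+c*F[1]).round(2),F[2].round(2))
print('tool y vs fix y deg',np.degrees(np.arctan2(M[1,1],M[0,1])-p[2]-np.pi/2).round(2),'z',M[:,2].round(4))
E
python3 st.py
```

```text
t 2.6833 fix mm [ -5.9 255.8 238.7] gap 0.0060751368100638034 Ffix 0.24 0.54 0.33
tool y vs fix y deg -0.07 z [-2.1e-03  4.0e-04 -1.0e+00]
```

Request:
send_rows(commands="0 -0.3 0 1 0;0 0 0 1 0;0 0 0 1 0;0 0 0 1 0;0 0 0 1 0;0 0 0 1 0;0 0 0 1 0;0 0 0 1 0;0 0 0 1 0;0 0 0 0.8 0;0 0 0 0 0;0 0 0 0 0;0 0 0 0 0")

```text
t: 3.77
tcp_pos: [0.6119, 0.1375, 0.0443]
tool_rot: [0.11, 0.994, 0.0, 0.001]
force: [0.2, -0.1, 0.0]
finger_gap: -0.002
gripper_force: 0.0
```

```bash
python3 st.py; python3 - <<'E'
from station import cams
import cv2
d=cams.snapshot('side')['pixels'][:,:,::-1]
cv2.imwrite('pics/c3.png',cv2.resize(d[180:290,290:430],(763,600),interpolation=cv2.INTER_CUBIC))
E
```

```text
t 3.7667 fix mm [  1.  256.5  44.3] gap -0.0019225326237406284 Ffix 0.24 -0.02 0.04
tool y vs fix y deg 0.0 z [ 1.1e-03  1.0e-04 -1.0e+00]
```

View pics/c3.png

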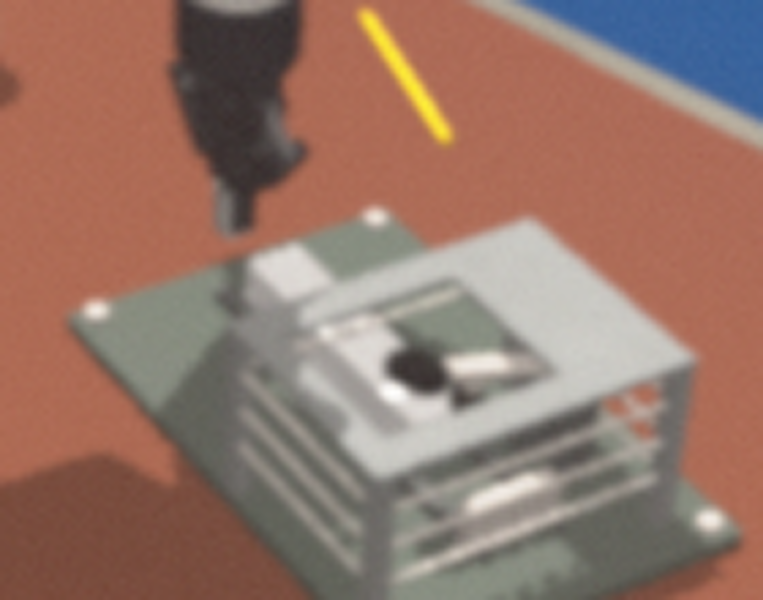

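The picture shows the closed fingertip at crop (233,232), behind the bar's outer end and aligned with it. I'll check the tip height.

```bash
python3 - <<'E'
from h import *
p=np.load('p.npy');S=pickle.load(open('side0.pkl','rb'))
for z in(25,30,36,42):
  for y in (242,256): print(z,y,((proj(S,W(p,[(-8,y,z)]))-[290,180])*5.45).round(0))
E
```

```text
25 242 [[230. 261.]]
25 256 [[218. 249.]]
30 242 [[230. 254.]]
30 256 [[218. 243.]]
36 242 [[230. 246.]]
36 256 [[218. 235.]]
42 242 [[230. 238.]]
42 256 [[219. 227.]]
```

Request:
send_rows(commands="0 0 -0.5 0.3 0;0 0 -0.5 0 0;0 0 -0.3 0 0;0 0 -0.2 0 0;0 0 -0.2 0 0;0 0 -0.2 0 0;0 0 -0.2 0 0;0 0 -0.2 0 0;0 0 -0.2 0 0;0 0 0 0 0")

```text
t: 4.65
tcp_pos: [0.6008, 0.0873, 0.0375]
tool_rot: [0.111, 0.994, -0.0, 0.0]
force: [1.1, 2.6, 1.6]
finger_gap: 0.004
gripper_force: 1.0
```

```bash
python3 st.py
```

```text
t 4.65 fix mm [  1.2 205.1  37.5] gap 0.004386337634883471 Ffix 0.49 2.75 1.6
tool y vs fix y deg -0.07 z [ 3.e-04 -4.e-04 -1.e+00]
```

Request:
send_rows(commands="0 0 -0.2 0 0;0 0 -0.2 0 0;0 0 -0.2 0 0;0 0 -0.2 0 0;0 0 -0.2 0 0;0 0 -0.2 0 0;0 0 -0.2 0 0;0 0 -0.1 0 0;0 0 0 0 0")

```text
t: 5.4
tcp_pos: [0.5942, 0.0585, 0.0375]
tool_rot: [0.11, 0.994, -0.0, 0.0]
force: [1.0, 2.9, 1.4]
finger_gap: -0.001
gripper_force: 1.6
```

```bash
python3 st.py
```

```text
t 5.4 fix mm [  1.1 175.5  37.5] gap -0.00090733531832798 Ffix 0.38 3.04 1.42
tool y vs fix y deg -0.06 z [ 3.e-04 -2.e-04 -1.e+00]
```

Request:
send_rows(commands="0 0 -0.1 0 0;0 0 -0.1 0 0;0 0 -0.1 0 0;0 0 -0.1 0 0;0 0 0 0 0")

```text
t: 5.82
tcp_pos: [0.5925, 0.051, 0.0375]
tool_rot: [0.11, 0.994, 0.0, 0.0]
force: [0.9, 3.8, 3.2]
finger_gap: -0.002
gripper_force: 2.2
```

Request:
send_rows(commands="0 0 -0.05 0 0;0 0 -0.05 0 0;0 0 0 0 0")

```text
t: 6.07
tcp_pos: [0.5922, 0.0493, 0.0375]
tool_rot: [0.11, 0.994, 0.0, 0.0]
force: [0.7, 4.5, 2.4]
finger_gap: -0.001
gripper_force: 2.6
```

```bash
python3 st.py
```

```text
t 6.0667 fix mm [  1.1 166.1  37.5] gap -0.0010075307125902986 Ffix -0.27 4.5 2.4
tool y vs fix y deg -0.05 z [ 6.e-04  3.e-04 -1.e+00]
```

Request:
send_rows(commands="0 0 -0.05 0 0;0 0 -0.05 0 0;0 0 0 0 0")

```text
t: 6.32
tcp_pos: [0.592, 0.0485, 0.0376]
tool_rot: [0.111, 0.994, 0.001, 0.001]
force: [2.1, 9.4, 1.9]
finger_gap: 0.003
gripper_force: 4.9
```

Request:
send_rows(commands="0 0 -0.05 0 0;0 0 -0.05 0 0;0 0 0 0 0")

```text
t: 6.57
tcp_pos: [0.5921, 0.0483, 0.0376]
tool_rot: [0.112, 0.994, 0.002, 0.001]
force: [3.2, 16.2, 1.6]
finger_gap: 0.001
gripper_force: 8.0
```

Request:
send_rows(commands="0 0 -0.05 0 0;0 0 -0.05 0 0;0 0 0 0 0")

```text
t: 6.82
tcp_pos: [0.5922, 0.0482, 0.0377]
tool_rot: [0.112, 0.994, 0.004, 0.002]
force: [4.6, 22.4, 0.5]
finger_gap: 0.001
gripper_force: 11.2
```

Force climbs with no motion, so the bar is at the stop. I'll retreat and rise.

Request:
send_rows(commands="0 0 0.3 0 0;0 0 1 0 0;0 0 1 0 0;0 0 0.5 -0.5 0;0 0 0 -1 0;0 0 0 -1 0;0 0 0 -1 0;0 0 0 -1 0;0 0 0 -1 0;0 0 0 -1 0;0 0 0 -1 0;0 0 0 0 0;0 0 0 0 0;0 0 0 0 0")

```text
t: 7.98
tcp_pos: [0.6019, 0.0971, 0.1862]
tool_rot: [0.11, 0.994, -0.001, -0.001]
force: [-0.0, -0.5, -0.4]
finger_gap: -0.001
gripper_force: 0.0
```

```bash
python3 st.py; python3 - <<'E'
from h import *
from station import cams
for n in('top','side'):
    d=cams.snapshot(n);pickle.dump(d,open(n+'1.pkl','wb'))
    i=d['pixels'][:,:,::-1]
    if n=='top':cv2.imwrite('pics/c4.png',cv2.resize(i[125:245,255:415],(800,600),interpolation=cv2.INTER_CUBIC))
E
```

```text
t 7.9833 fix mm [1.000e-01 2.149e+02 1.862e+02] gap -0.0013348960326100081 Ffix 0.08 -0.54 -0.44
tool y vs fix y deg -0.06 z [-2.6e-03 -9.0e-04 -1.0e+00]
```

View pics/c4.png

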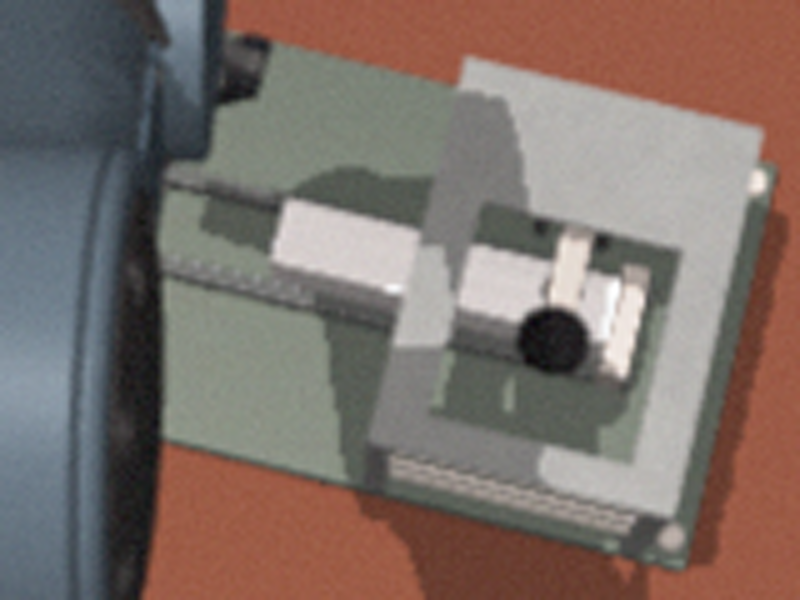

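The bar's end now meets the stop: its outer end is at crop (283,230), and the right end reaches the steel block. Next I'll go over the pad.

Request:
send_rows(commands="0 0.2 -0.9 0 0;0 0.2 -1 0 0;0 0.2 -1 0 0;0 0.2 -1 0 0;0 0.2 -1 0 0;0 0.2 -1 0 0;0 0.2 -1 0 0;0 0.2 -1 0 0;0 0.2 -1 0 0;0 0.2 -1 0 0;0 0.15 -0.9 0 0;0 0 0 0 0;0 0 0 0 0;0 0 0 0 0")

```text
t: 9.25
tcp_pos: [0.5133, -0.1031, 0.1866]
tool_rot: [0.111, 0.994, 0.0, -0.001]
force: [-0.3, -0.1, 0.6]
finger_gap: -0.002
gripper_force: 0.0
```

```bash
python3 st.py
```

```text
t 9.25 fix mm [-4.260e+01  1.000e-01  1.866e+02] gap -0.0018636365178913382 Ffix -0.25 -0.15 0.61
tool y vs fix y deg -0.07 z [-1.4e-03  9.0e-04 -1.0e+00]
```

Well centred. Descend to just above contact (TCP at about 130), then press gently.

Request:
send_rows(commands="0 0 0 0.7 0;0 0 0 0.7 0;0 0 0 0.7 0;0 0 0 0.4 0;0 0 0 0.2 0;0 0 0 0.2 0;0 0 0 0 0")

```text
t: 9.83
tcp_pos: [0.5136, -0.103, 0.129]
tool_rot: [0.11, 0.994, 0.0, -0.0]
force: [-1.0, -0.2, -0.1]
finger_gap: 0.003
gripper_force: 0.0
```

Request:
send_rows(commands="0 0 0 0.2 0;0 0 0 0.2 0;0 0 0 0.2 0;0 0 0 0.2 0;0 0 0 0 0")

```text
t: 10.25
tcp_pos: [0.5132, -0.1035, 0.1127]
tool_rot: [0.111, 0.994, 0.0, -0.0]
force: [0.5, 0.1, -0.7]
finger_gap: 0.005
gripper_force: 0.1
```

```bash
python3 st.py
```

```text
t 10.25 fix mm [-42.6  -0.2 112.7] gap 0.005368705437177663 Ffix 0.45 0.18 -0.65
tool y vs fix y deg -0.06 z [-8.e-04  3.e-04 -1.e+00]
```

```bash
python3 - <<'E'
from h import *
from station import cams
d=cams.snapshot('side');i=d['pixels'][:,:,::-1]
cv2.imwrite('pics/c5.png',cv2.resize(i[190:290,310:430],(720,600),interpolation=cv2.INTER_CUBIC))
E
```

```text
(no output)
```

View pics/c5.png

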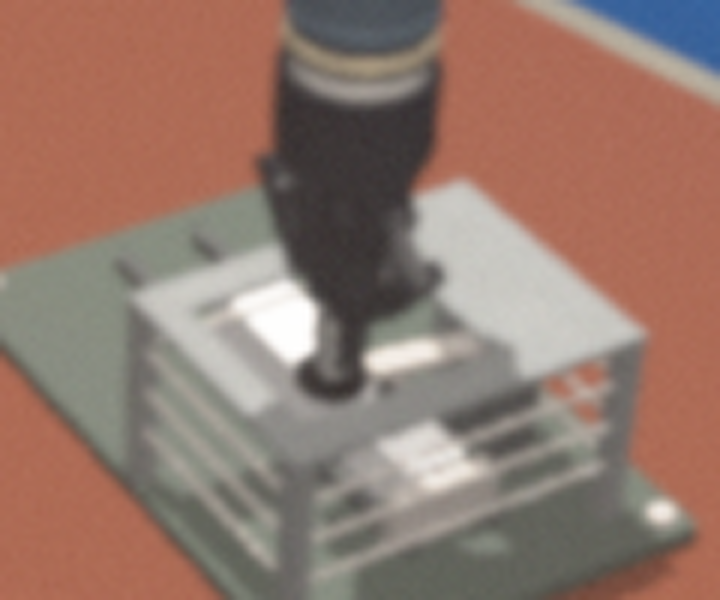

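The finger is centred on the pad, crop (331,378), well clear of the window edges. Continue pressing.

Request:
send_rows(commands="0 0 0 0.15 0;0 0 0 0.15 0;0 0 0 0 0")

```text
t: 10.55
tcp_pos: [0.5134, -0.1036, 0.1068]
tool_rot: [0.11, 0.994, 0.0, -0.0]
force: [-0.6, -0.6, 0.8]
finger_gap: -0.002
gripper_force: 0.2
```

Request:
send_rows(commands="0 0 0 0.15 0;0 0 0 0.15 0;0 0 0 0.1 0;0 0 0 0 0")

```text
t: 10.88
tcp_pos: [0.5135, -0.1035, 0.0988]
tool_rot: [0.111, 0.994, 0.0, -0.0]
force: [0.2, 0.1, -0.3]
finger_gap: 0.003
gripper_force: 0.0
```

```bash
python3 st.py
```

```text
t 10.8833 fix mm [-42.3  -0.2  98.8] gap 0.0028890590552537276 Ffix 0.14 0.09 -0.33
tool y vs fix y deg -0.06 z [-2.e-04  2.e-04 -1.e+00]
```

Request:
send_rows(commands="0 0 0 0.1 0;0 0 0 0.1 0")

```text
t: 11.05
tcp_pos: [0.5138, -0.1036, 0.0953]
tool_rot: [0.11, 0.994, -0.0, 0.0]
force: [-1.8, 0.4, 3.6]
finger_gap: 0.003
gripper_force: 2.0
```

```bash
python3 st.py; python3 - <<'E'
from h import *
from station import cams
d=cams.snapshot('side');i=d['pixels'][:,:,::-1]
cv2.imwrite('pics/c6.png',cv2.resize(i[190:290,310:430],(720,600),interpolation=cv2.INTER_CUBIC))
E
```

```text
t 11.05 fix mm [-42.   -0.2  95.3] gap 0.0029447410682959833 Ffix -1.86 -0.04 3.64
tool y vs fix y deg -0.06 z [ 6.e-04 -1.e-04 -1.e+00]
```

View pics/c6.png

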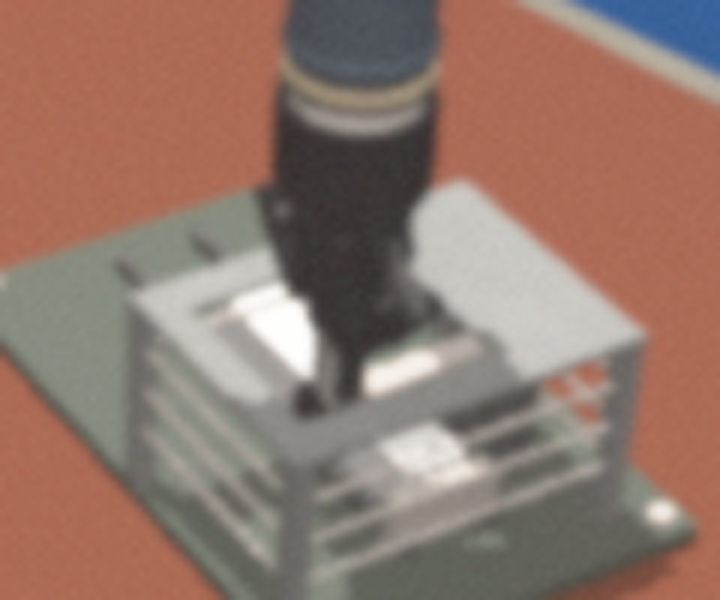

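The pad has gone down with the finger: crop (310,395), partly hidden by the near rim. Continue until the foot bears on the bar.

Request:
send_rows(commands="0 0 0 0.1 0;0 0 0 0.1 0")

```text
t: 11.27
tcp_pos: [0.5138, -0.1036, 0.0913]
tool_rot: [0.11, 0.994, -0.0, 0.0]
force: [-1.3, -0.3, 4.4]
finger_gap: -0.001
gripper_force: 2.0
```

Request:
send_rows(commands="0 0 0 0.1 0;0 0 0 0.1 0")

```text
t: 11.43
tcp_pos: [0.5139, -0.1037, 0.0873]
tool_rot: [0.11, 0.994, -0.0, 0.0]
force: [-1.8, 0.3, 7.1]
finger_gap: 0.001
gripper_force: 4.3
```

Request:
send_rows(commands="0 0 0 0.1 0;0 0 0 0.05 0")

```text
t: 11.6
tcp_pos: [0.514, -0.1037, 0.0861]
tool_rot: [0.11, 0.994, -0.0, 0.001]
force: [-6.6, 2.7, 26.6]
finger_gap: -0.002
gripper_force: 13.8
```

```bash
python3 st.py
```

```text
t 11.6 fix mm [-41.8  -0.2  86.1] gap -0.001918729866244871 Ffix -7.06 1.16 26.63
tool y vs fix y deg -0.04 z [ 1.2e-03 -6.0e-04 -1.0e+00]
```

Force jumps sharply at tip height about 78 mm, so the foot bears on the bar. Withdraw straight up.

Request:
send_rows(commands="0 0 0 0.03 0;0 0 0 0 0;0 0 0 -0.2 0;0 0 0 -0.5 0;0 0 0 -1 0;0 0 0 -1 0;0 0 0 -1 0;0 0 0 -1 0;0 0 0 -1 0;0 0 0 -1 0;0 0 0 -1 0;0 0 1 -1 0;0 0 1 0 0;0 0 1 0 0;0 0 1 0 0;0 0 1 0 0;0 0 1 0 0;0 0 1 0 0;0 0 1 0 0;0 0 1 0 0")

```text
t: 13.27
tcp_pos: [0.5533, 0.0731, 0.2576]
tool_rot: [0.11, 0.994, 0.0, 0.0]
force: [0.6, 0.1, 0.5]
finger_gap: 0.002
gripper_force: 0.0
```

Request:
send_rows(commands="0 0 1 0 0;0 0 1 0 0;0 0 1 0 0;0 0 1 0 0;0 0 1 0 0;0 0 1 0 0;0 0 0 0 0;0 0 0 0 0;0 0 0 0 0;0 0 0 0 0")

```text
t: 14.1
tcp_pos: [0.5792, 0.1882, 0.2576]
tool_rot: [0.111, 0.994, -0.0, -0.0]
force: [-0.5, 0.1, -0.5]
finger_gap: -0.003
gripper_force: 0.0
```

```bash
python3 st.py; python3 - <<'E'
from h import *
from station import cams
a=cams.snapshot('side')['pixels'][:,:,::-1];b=cams.snapshot('top')['pixels'][:,:,::-1]
i=np.hstack([cv2.resize(a[190:290,320:430],(396,360),interpolation=cv2.INTER_CUBIC),cv2.resize(b[130:240,293:415],(399,360),interpolation=cv2.INTER_CUBIC)])
cv2.imwrite('pics/c7.png',i)
E
```

```text
t 14.1 fix mm [-41.9 298.9 257.6] gap -0.0028195116982423296 Ffix -0.47 0.02 -0.48
tool y vs fix y deg -0.1 z [-5.e-04 -4.e-04 -1.e+00]
```

View pics/c7.png

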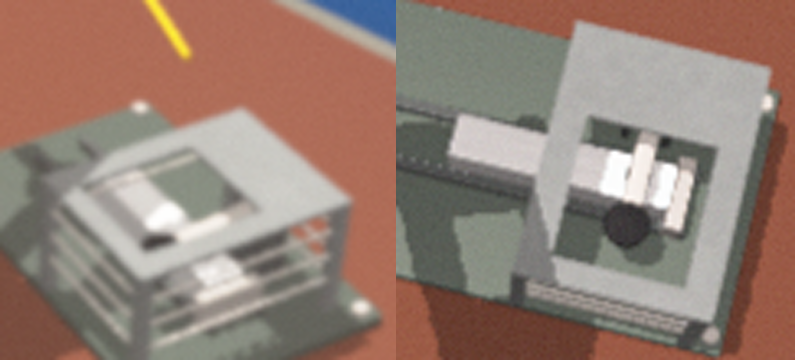

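The lever has stayed down (pad at side crop (155,240), top crop (628,224)). The bar is still against the stop and the arm is clear, so I'll hand in.

```bash
python3 -c "
from station import sign_off
print(sign_off())"
```

```text
the job is handed in; nothing more can be done
None
```

I pushed the bar against the stop, pressed the lever until its foot bore on the bar, withdrew the arm clear of everything, and handed the job in at about 14 s; no verdict came back.

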